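Hang the grater inside the low cupboard

ROBOT

A 6-joint arm with a two-finger parallel gripper is mounted at the origin on the work surface. World frame = base frame: x ahead of the robot, y to its left, z up, the work surface at z = 0. Lengths are in m, angles in degrees, forces in N, time in s.
With the tool pointing down it reaches from about 0.325 to 1 m from the base axis. Payload 5.1 kg.
Tool frame: the origin (TCP) lies between the finger pads; the fingertips stand 19 mm ahead of it and the grasp point (between the pads) is the TCP (tcp_to_tips is the distance from the TCP to the fingertips, in m); z points along the fingers, y is the line along which they close (so a half turn about z gives the same grasp; the last joint's range is limited). The gripper opens to 85 mm and grips with 20 to 120 N. Pads are 22 mm wide; open, the fingers measure 114 mm over their backs; the gripper's body (76 mm by 85 mm) begins 54 mm behind the grasp point. The pads swing forward as they close: fully open they stand 13 mm farther back than shut.
Start: joints at [-72.972, 7.093, 94.555, -0, 78.352, -4.733], TCP at [0.241, -0.604, 0.218] pointing down, gripper open.
Joint ranges: [-149.61, 149.61], [-58.7, 133.49], [1.44, 155.28], [-77.14, 257.14], [18.33, 153.61], [-166.67, 166.67]. Speed limits (degrees/s): [147.25, 147.25, 180, 180, 180, 180].

INTERFACE

Orientations are given as [roll, pitch, yaw] about the fixed x, y, z axes, in that order (R = Rz(yaw) Ry(pitch) Rx(roll)).
In Python, from cell import read_state, camera, camera_params, hand_in, boxes_of, trace, tcp_to_tips gives the robot as it stands. The module is installed in compiled form; this text tells all that it offers.
- The arm moves only by the tool apply_moves, never from a script. Its argument "motion" is a list of rows, each a list of 7 numbers: the shift along the tool's x, y, z in units of 5 cm (1.0 is 5 cm), then the turn, a rotation vector about the tool's x, y, z in units of 0.15 rad (1.0 is 0.15 rad), then the closure, from 0 (fully open) to 1 (shut). A call has 1 to 20 rows; each row shifts and turns the commanded pose from where the row before left it, along the tool's axes as they then stand; what a row does not reach is not made up. A row lasts 1/8 s, in which the tool goes at most 62.5 mm and 10.7 degrees, less where a joint would pass 70% of its speed; a pose out of reach is approached as far as the arm can. A call with a number of a shift or a turn outside -1 to 1 is refused whole. A call with a gripper value outside its range is refused whole. The fingers move at their own pace and stop on an object; "grip_force" is the grip in N (left out, the last holds). Time passes only in rows, so rows that do not move let the fingers close. It gives the time, the measured TCP pose, the force, the opening and the grip force at its end, in the units of the state.
- read_state(): the state, without advancing time (a new reading comes with each control period).
- camera(name): name is "scene" or "top"; returns the picture (420x560x3 uint8, red, green, blue); there is no depth.
- camera_params(name): a dict with "fx", "fy", "cx", "cy" (pixels), "k1" (the pictures are not rectified: a ray, as slopes to the right and down, at radius r is drawn at 1 + k1 r^2 times it, then the intrinsics apply), "origin" and "attitude" of the camera in the world. Camera axes: x right, y down, z forward; pixel columns grow to the right and rows downward; lengths in m; the calibration is good to about 2 mm. A picture is of the moment at which its call begins. camera_params takes no time and is no camera call.
- hand_in(): hands the job in; it is judged then, once.
Trained networks look in the newest picture that a camera, given by its name, has taken for a name from the list of things; names that differ only in an ending like _2 or _b are one class to them, and where a whole thing is asked for, a point or a joint stands for the part that bears it (a point fixed in the world has none). Each returns a list of dicts, best first, with "conf" (0 to 1); they miss things now and then, are a little off and sometimes report something else, mostly with a low value. They report only what shows in the picture. A call takes as long as a camera call.
- boxes_of(camera, name): "position" ([column, row] in pixels, amid what is visible of it).
- trace(camera, name): "mask" (420x560 bool, what is visible of it) and "position" ([column, row] in pixels, amid what is visible of it).
The state is a dict: "clock": time; "qpos": joint angles; "joint_vel": joint speeds; "tau": joint torques, N m; "tcp_pos": TCP position; "orientation": TCP orientation; "wrist_force": force on the tool from outside, world axes, zero at the start; "ft_torque": the same for the moment, N m; "grip_width": finger opening in m; "finger_force": force on a finger pad.
Only numpy, scipy, OpenCV 4.12 (cv2) and the standard library are available. Lean on these libraries where they do the work, as an engineer would, in place of code of your own. Each camera call takes 0.05 s, during which the arm holds its last target. There are 200 camera calls.

TASK

Put the flat steel grater away: take it from the chopping board and hang it by its ring on the hook deep inside the low white cupboard, tilting it so that the ring goes in under the black front strip and over the hook. Let go of it, let it stop swinging so that it hangs straight down, and do not knock over or push away the things standing around or the cheese.

Things in the scene. Friction and masses are not known exactly. Their poses are not given: they have to be found in the camera images.
- grater: flat steel grater, a slotted 180 x 46 x 12 mm slab (x -95 to +85 mm), then a neck 16 mm wide, 8 mm thick, then a hanging ring; 0.11 to 0.22 kg. Starts lying flat on the board, ring roughly away from the robot. Origin on its underside, 130 mm from the ring's centre; own x along its length to the ring, z up as it lies on the board.
- grater_ring (a point): centre of the grater's ring (8 mm bar, 36 mm inside, 52 mm outside diameter), at (130, 0, 4) mm in the grater's frame; axes as the grater's, so z is the axis of the ring's hole
- grater_grip (a point): a good place to grip the grater across its 46 mm width: (-40, 0, 6) mm in the grater's frame, mid-thickness, 170 mm from the ring's centre. Held here, the gripper stays outside the cupboard while the ring is on the hook.
- board: fixed wooden chopping board, 260 x 240 x 18 mm, origin under its centre; its top is 18 mm above the counter
- cupboard: fixed low white cupboard, 175 mm deep (x), 300 wide, 380 high, walls 14 mm, turned a little; origin at the centre of its underside, x to the back, z up. Open front towards the robot, at x = -87.5 mm. Floor top at 15 mm. Back open but for a wooden rail at 250 to 300 mm high (front face at x = +73.5 mm) that carries the hook, and a ledge up to 65 mm.
- hook: fixed dark steel hook of 8 mm round bar on the back rail, somewhat left or right of the cupboard's middle; origin at the seat, axes as the cupboard's. From its plate the bar runs 55 mm forward (-x), falling 18 mm to the seat, then bends up and forward to the tip.
- hook_seat (a point): where the bar bends, its lowest point (on the bar's centre line, 275 mm above the counter, 105 mm behind the cupboard's front plane): the ring's upper bar comes to rest here or a little further back, so the ring's centre then lies about 14 mm lower. Let go there, the grater swings some seconds
- hook_tip (a point): end of the upturned tip, 22 mm in front of (hook's -x) and 18 mm above the seat; the round end stands out 4 mm more
- cheese: yellow piece of cheese, 60 x 32 x 30 mm, loose, on the board beside the grater; leave it. Origin under its centre
- jar: glass jar with a lid, 54 mm diameter, 90 mm high, loose, standing on the cupboard's floor towards its left (+y) wall; leave it. Origin under its centre, z up
- tin: tin can, 54 mm diameter, 75 mm high, loose, standing on the cupboard's floor towards its right wall; leave it. Origin under its centre, z up
- salt_mill: terracotta-coloured mill, 52 mm diameter, 150 mm high, standing to the right of the cupboard; leave it. Origin under its centre, z up
- pepper_mill: black mill of the same shape, beside the other; leave it. Origin under its centre, z up
- oil: green glass oil bottle, 60 mm diameter, 240 mm high, to the right behind the mills; leave it. Origin under its centre, z up
- mug: white mug, 80 mm diameter, 90 mm high, at the far left; leave it. Origin under its centre, z up
- opening (a point): middle of the lower edge of the black strip across the top of the cupboard's front, in the front plane: the opening is 283 mm high from the counter. The strip is 12 mm thick and reaches up to the slatted roof, whose underside is 363 mm above the counter. Axes as the cupboard's

How it is judged (in metres and radians):
At the end, for the whole second after the job is handed in: The grater's weight hangs on the hook by its ring: ring centre from 20 mm in front of the seat to 50 mm behind it, within 20 mm sideways, from 35 mm below to 10 mm above it; grater within 0.25 rad of vertical, ring up, nearly at rest (under 80 mm/s, 0.6 rad/s) (x of grater_ring in the frame of hook_seat between -0.02 and 0.05 m and y of grater_ring in the frame of hook_seat between -0.02 and 0.02 m and z of grater_ring in the frame of hook_seat between -0.035 and 0.01 m and angle between grater's own x axis and vertical below 0.25 rad and contact force between grater and hook above 0.3 N and linear speed of grater below 0.08 m/s and angular speed of grater below 0.6 rad/s); the robot touches nothing.
It fails at once if a standing thing is tipped over (over 0.5 rad) (angle between any of jar, tin, salt_mill, pepper_mill, oil, mug's own z axis and vertical above 0.5 rad).
It fails at once if a standing thing or the cheese is pushed more than 40 mm away (distance of any of jar, tin, salt_mill, pepper_mill, oil, mug, cheese from where it was at the start of the episode above 0.04 m).
It also fails if it takes over 64 s, if anything falls off the work surface, if the arm or the gripper's body presses on something with over 40 N, if the wrist force passes 120 N, or if a joint passes its speed limit or range.

## Working session

There is one attempt and no reset: what is moved stays moved. The work goes in short steps, Python scripts to look and compute and a tool call to move; the robot and the scene stay as the last step left them, time stands still between calls to the robot, and variables do not carry over. Pictures are saved under pics/ and viewed, at most 14 in all, crops included, and the job is handed in when it is done.

Besides the shell and the picture viewer there is one more tool, called after "Call:" as name(argument=value, ...) on one line, values as JSON. apply_moves: Moves the arm, as the interface text tells. Shifts and turns lie within -1 to 1; 1 stands for 5 cm of shift or 0.15 rad of turn. Its arguments: {"type":"object","properties":{"motion":{"type":"array"},"grip_force":{"type":"number"}},"required":["motion"]}

```bash
mkdir -p pics
cat > h.py <<'E'
import numpy as np, cv2
from scipy.spatial.transform import Rotation as R
from cell import *
def cp(n):
    p=camera_params(n); return p
def att(p):
    a=np.array(p["attitude"],float)
    return a if a.shape==(3,3) else R.from_euler('xyz',a,degrees=True).as_matrix()
def ray(n,uv):
    p=cp(n); x=(uv[0]-p["cx"])/p["fx"]; y=(uv[1]-p["cy"])/p["fy"]
    rd=np.hypot(x,y); r=rd
    for _ in range(20): r=rd/(1+p["k1"]*r*r)
    s=r/rd if rd>0 else 1
    return np.array(p["origin"]), att(p)@np.array([x*s,y*s,1.])
def atz(n,uv,z):
    o,d=ray(n,uv); return o+d*(z-o[2])/d[2]
def tri(a,b):
    o1,d1=ray("scene",a); o2,d2=ray("top",b)
    s=np.linalg.lstsq(np.c_[d1,-d2],o2-o1,rcond=None)[0]
    p,q=o1+d1*s[0],o2+d2*s[1]; return (p+q)/2,np.linalg.norm(p-q)
def proj(n,P):
    p=cp(n); c=att(p).T@(np.array(P)-p["origin"]); x,y=c[:2]/c[2]; k=1+p["k1"]*(x*x+y*y)
    return np.array([p["cx"]+p["fx"]*x*k,p["cy"]+p["fy"]*y*k])
E
python3 - <<'E'
from h import *
ims={}
for n in("scene","top"):
    im=camera(n); cv2.imwrite(f"pics/{n}0.png",im[:,:,::-1]); print(n,camera_params(n))
    for t in ["grater","grater_ring","grater_grip","hook","hook_tip","hook_seat","opening","cheese","jar","tin","cupboard","board"]:
        print(t,[(np.round(d["position"],1).tolist(),round(d["conf"],2)) for d in boxes_of(n,t)][:2])
print(read_state())
E
```

```text
scene {'fx': 444.4025221576401, 'fy': 444.4025221576401, 'cx': 278.998334946011, 'cy': 212.51686502729171, 'k1': -0.07094098852667342, 'origin': array([1.28325354, 0.33102909, 1.14999099]), 'attitude': array([-140.86320771,   -0.64408417,  115.44103963])}
grater [([373.2, 256.1], 0.68)]
grater_ring [([373.6, 256.5], 0.64)]
grater_grip [([369.0, 260.3], 0.64)]
hook [([204.6, 208.9], 0.41)]
hook_tip []
hook_seat [([186.8, 242.4], 0.25)]
opening [([218.4, 209.0], 0.84), ([425.1, 320.9], 0.53)]
cheese [([403.8, 271.9], 0.78), ([371.3, 257.2], 0.25)]
jar [([245.2, 266.6], 0.76), ([185.8, 244.6], 0.27)]
tin []
cupboard [([218.7, 212.2], 0.86), ([423.7, 321.2], 0.53)]
board [([362.6, 256.1], 0.87)]
top {'fx': 453.0640027316255, 'fy': 453.0640027316255, 'cx': 279.5383277161874, 'cy': 205.7440982038151, 'k1': -0.08067350538293544, 'origin': array([ 0.35893447, -0.00842314,  1.57926411]), 'attitude': array([-170.41490051,    0.65476619,  -90.62207647])}
grater [([201.0, 249.5], 0.66)]
grater_ring [([326.7, 180.1], 0.43)]
grater_grip [([198.7, 242.9], 0.79)]
hook []
hook_tip [([327.1, 162.1], 0
[... 309 characters left out ...]
76.5], 0.16)]
{'clock': 1.3, 'qpos': array([-7.29722600e+01,  7.09382339e+00,  9.45570294e+01,  1.27720179e-03,
        7.83535036e+01, -4.73359233e+00]), 'joint_vel': array([-0.05251012, -0.01856294,  0.01307918, -0.08722156,  0.0569931 ,
       -0.00806271]), 'tau': array([-4.32455781e-04, -4.23595405e+01, -3.65748060e+01, -1.12224495e-04,
        5.64868460e-04, -1.33567764e-05]), 'tcp_pos': array([ 0.24094071, -0.60365908,  0.21799672]), 'orientation': array([-1.79995762e+02, -1.60612145e-03,  2.17610744e+01]), 'wrist_force': array([ 0.21517884,  0.64123968, -0.4944507 ]), 'ft_torque': array([ 0.01630565, -0.02397126,  0.02634181]), 'finger_force': 0.0, 'grip_width': 0.08551634421348028}
```

View pics/scene0.png

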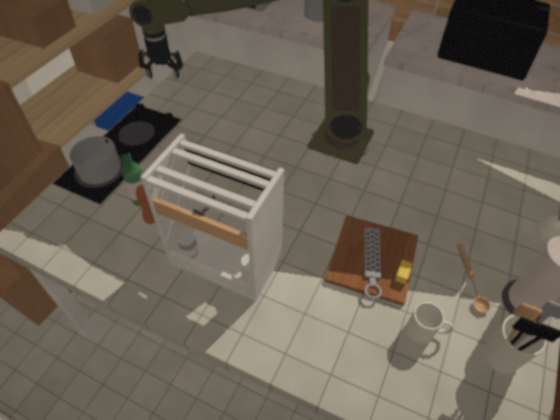

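View pics/top0.png

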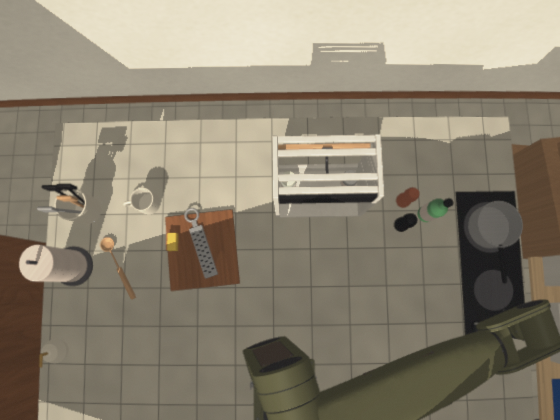

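The scene view shows the grater on the board, with its ring at about (373,290), and the hook on the rail at about (204,210). In the top view the ring is at (193,215) and the hook at about (327,160). I'll enlarge the relevant parts.

Run:
```python
from h import *
a=cv2.imread("pics/top0.png"); b=cv2.imread("pics/scene0.png")
def c(im,u,v,w,h): return cv2.resize(im[v:v+h,u:u+w],(w*400//w,h*300//h),interpolation=cv2.INTER_CUBIC)
# 4 tiles: scales noted
T=[c(a,265,125,124,93),c(b,140,130,160,120),c(a,160,203,100,75),c(b,322,215,100,75)]
T=[cv2.convertScaleAbs(t,alpha=1.5) for t in T]
cv2.imwrite("pics/c1.png",np.vstack([np.hstack(T[:2]),np.hstack(T[2:])]))
for n in("scene","top"):
    camera(n)
    for t in ("grater","cheese"):
        for d in trace(n,t)[:1]:
            m=d["mask"]; v,u=np.nonzero(m); x=np.array([atz(n,(i,j),.03)[:2] for i,j in zip(u,v)])
            mu=x.mean(0); w,e=np.linalg.eigh(np.cov((x-mu).T)); ax=e[:,1]*np.sign(e[0,1]); s=(x-mu)@ax
            print(n,t,d["conf"],len(u),mu.round(4),"yaw",np.degrees(np.arctan2(ax[1],ax[0])).round(1),"ends",(mu+ax*s.min()).round(3),(mu+ax*s.max()).round(3))
```

```text
scene grater 0.62 852 [0.4868 0.2766] yaw 17.8 ends [0.382 0.243] [0.625 0.321]
scene cheese 0.51 238 [0.4958 0.3803] yaw -1.8 ends [0.457 0.381] [0.535 0.379]
top grater 0.95 806 [0.4815 0.2761] yaw 18.3 ends [0.381 0.243] [0.616 0.321]
top cheese 0.57 205 [0.4996 0.3802] yaw 1.2 ends [0.471 0.38 ] [0.53  0.381]
```

View pics/c1.png

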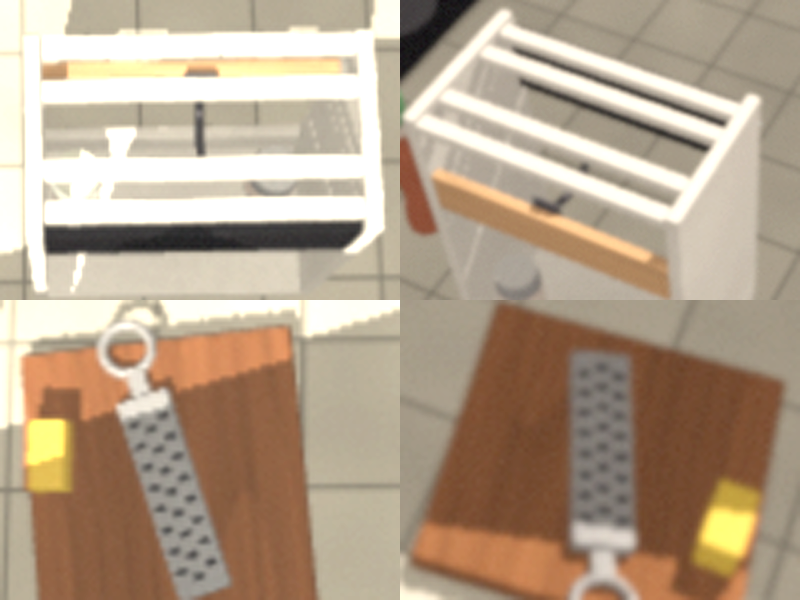

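The crops show the hook tip at top (328,173) and scene (215,196). The hook's bar runs straight back, and the grater ring is at top (192,215.5) and scene (373,290).

Run:
```python
from h import *
T=lambda x,y:(265+.31*x,125+.31*y)
S=lambda x,y:(140+.4*(x-400),130+.4*y)
print("tip",tri(S(587,166),T(203,156)))
print("tip .293", atz("top",T(203,156),.293),atz("scene",S(587,166),.293))
print("bar back",atz("top",T(200,103),.285))
print("ring",tri((373.3,290),(191.75,215.5)))
for nm,a,b in [("back slat",T(40,47),T(372,43)),("front slat",T(44,212),T(375,208))]:
    p,q=atz("top",a,.38),atz("top",b,.38); d=p-q; print(nm,p.round(4),q.round(4),"yaw",np.degrees(np.arctan2(-d[0],d[1])).round(2))
# roof corners in scene
c=[S(508,12),S(757,100),S(680,217),S(410,117)]
P=[atz("scene",x,.38).round(4) for x in c]; print("scene corners",P)
# rail top edge front/back
p,q=atz("scene",S(433,172),.3),atz("scene",S(668,266),.3);d=q-p;print("rail",p,q,np.degrees(np.arctan2(-d[0],d[1])))
# strip lower edge in top picture
p,q=atz("top",T(46,253),.283),atz("top",T(345,247),.283);d=p-q;print("strip",p,q,np.degrees(np.arctan2(-d[0],d[1])))
for n in("top","scene"):
  camera(n)
  for t in("jar","tin","salt_mill","pepper_mill"):
    print(n,t,[(atz(n,d["position"],.08).round(3)[:2],round(d["conf"],2)) for d in boxes_of(n,t)][:2])
```

```text
tip (array([ 0.67024615, -0.13617028,  0.28768542]), np.float64(0.005577493986126354))
tip .293 [ 0.67022977 -0.13817622  0.293     ] [ 0.67326227 -0.13053498  0.293     ]
bar back [ 0.72204017 -0.13773888  0.285     ]
ring (array([0.59097575, 0.31516533, 0.02231601]), np.float64(0.0036393987242606942))
back slat [0.7467 0.007  0.38  ] [ 0.7469 -0.2774  0.38  ] yaw 0.04
front slat [0.6028 0.0051 0.38  ] [ 0.6027 -0.2726  0.38  ] yaw -0.01
scene corners [array([ 0.5869, -0.2677,  0.38  ]), array([0.5896, 0.0209, 0.38  ]), array([0.7509, 0.0211, 0.38  ]), array([ 0.7557, -0.2687,  0.38  ])]
rail [ 0.75362333 -0.2633769   0.3       ] [0.7530574 0.0062225 0.3      ] 0.12027220198311807
strip [0.58482263 0.00474769 0.283     ] [ 0.58687357 -0.26497004  0.283     ] 0.4356688485161587
top jar [(array([ 0.707, -0.152]), 0.25)]
top tin [(array([ 0.685, -0.028]), 0.73), (array([ 0.695, -0.231]), 0.55)]
top salt_mill [(array([ 0.638, -0.438]), 0.66), (array([0.474, 0.27 ]), 0.61)]
top pepper_mill [(array([0.465, 0.268]), 0.75), (array([ 0.559, -0.418]), 0.7)]
scene jar [(array([ 0.715, -0.031]), 0.6)]
scene tin [(array([ 0.714, -0.232]), 0.79)]
scene salt_mill [(array([ 0.65 , -0.423]), 0.81)]
scene pepper_mill []
```

Call:
apply_moves(motion=[[0,0,0,0,0,0.414,0],[0.74,-0.82,0.045,0,0,0,0],[0.74,-0.82,0.045,0,0,0,0],[0.74,-0.82,0.045,0,0,0,0],[0.74,-0.82,0.045,0,0,0,0],[0.74,-0.82,0.045,0,0,0,0],[0.74,-0.82,0.045,0,0,0,0],[0.74,-0.82,0.045,0,0,0,0],[0.74,-0.82,0.045,0,0,0,0],[0.342,-0.969,0.111,0,0,0,0],[0.342,-0.969,0.111,0,0,0,0],[0.342,-0.969,0.111,0,0,0,0],[0.342,-0.969,0.111,0,0,0,0],[0.342,-0.969,0.111,0,0,0,0],[0.342,-0.969,0.111,0,0,0,0],[0.342,-0.969,0.111,0,0,0,0],[0.342,-0.969,0.111,0,0,0,0],[0.342,-0.969,0.111,0,0,0,0],[0,0,0,0,0,0,0]])

```text
clock: 4.47
tcp_pos: [0.429, 0.2652, 0.1497]
orientation: [-180.0, 0.0, 18.5]
wrist_force: [0.4, -1.1, 0.4]
grip_width: 0.0855
finger_force: 0.0
```

```bash
cat >> h.py <<'E'
def plan(P,rpy=None):
    """total shift (units, current tool axes) and turn (units) to target"""
    s=read_state(); A=R.from_euler('xyz',s["orientation"],degrees=True)
    d=A.inv().apply(np.array(P)-s["tcp_pos"])/.05
    B=A if rpy is None else (rpy if isinstance(rpy,R) else R.from_euler('xyz',rpy,degrees=True))
    return d.round(3),((A.inv()*B).as_rotvec()/.15).round(3)
def show():
    s=read_state(); open("log.txt","a").write(repr([list(s["qpos"]),list(s["tcp_pos"]),list(s["orientation"])])+"\n")
    print(round(s["clock"],2),s["qpos"].round(1),s["tcp_pos"].round(4),s["orientation"].round(2),s["wrist_force"].round(1),s["grip_width"].round(4),s["finger_force"])
E
python3 - <<'E'
from h import *
show(); print(tcp_to_tips, plan([.4295,.2615,.045],[180,0,18.2]))
E
```

```text
Traceback (most recent call last):
  File "h.py", line 32, in show
    print(round(s["clock"],2),s["qpos"].round(1),s["tcp_pos"].round(4),s["orientation"].round(2),s["wrist_force"].round(1),s["grip_width"].round(4),s["finger_force"])
                                                                                                                           ^^^^^^^^^^^^^^^^^^^^^
AttributeError: 'float' object has no attribute 'round'
```

Call:
apply_moves(motion=[[0,0.07,0.5,0,0,0,0],[0,0,0.6,0,0,0,0],[0,0,0.6,0,0,0,0],[0,0,0.3,0,0,0,0],[0,0,0.17,0,0,0,0],[0,0,0,0,0,0,0]])

```text
clock: 5.22
tcp_pos: [0.431, 0.2592, 0.0418]
orientation: [180.0, -0.0, 18.2]
wrist_force: [-0.6, -0.3, 0.4]
grip_width: 0.0854
finger_force: 0.0
```

```bash
sed -i 's/s\["grip_width"\].round(4)/round(s["grip_width"],4)/' h.py
python3 - <<'E'
from h import *
show(); print(tcp_to_tips)
E
```

```text
5.22 [ 24.9  -1.1 121.3  -0.   59.8  96.7] [0.431  0.2592 0.0418] [ 1.800e+02 -1.000e-02  1.819e+01] [-0.6 -0.3  0.4] 0.0854 0.0
0.019
```

Call:
apply_moves(motion=[[0,0,0,0,0,0,0.3],[0,0,0,0,0,0,0.6],[0,0,0,0,0,0,1],[0,0,0,0,0,0,1],[0,0,0,0,0,0,1],[0,0,0,0,0,0,1],[0,0,0,0,0,0,1]], grip_force=80)

```text
clock: 6.1
tcp_pos: [0.4307, 0.2593, 0.0415]
orientation: [180.0, 0.0, 18.2]
wrist_force: [-0.7, -0.6, -0.1]
grip_width: -0.0001
finger_force: 0.0
```

Call:
apply_moves(motion=[[0,0,-0.4,0,0,0,0.5],[0,0,0,0,0,0,0],[0,0,0,0,0,0,0],[0,0,0,0,0,0,0],[0,0,0,0,0,0,0]])

```text
clock: 6.72
tcp_pos: [0.4304, 0.2592, 0.061]
orientation: [180.0, 0.1, 18.2]
wrist_force: [0.7, 0.0, -0.3]
grip_width: 0.0857
finger_force: 0.0
```

Run:
```python
from h import *
show()
im=[camera("top"),camera("scene")]
im=[cv2.resize(im[0][195:290,150:270],(480,380),interpolation=cv2.INTER_CUBIC),cv2.resize(im[1][190:310,310:390],(253,380),interpolation=cv2.INTER_CUBIC)]
cv2.imwrite("pics/c2.png",np.hstack(im)[:,:,::-1])
```

```text
6.72 [ 24.9  -2.7 120.7  -0.   62.1  96.7] [0.4304 0.2592 0.061 ] [1.7999e+02 6.0000e-02 1.8200e+01] [ 0.7  0.  -0.3] 0.0857 0.0
```

View pics/c2.png

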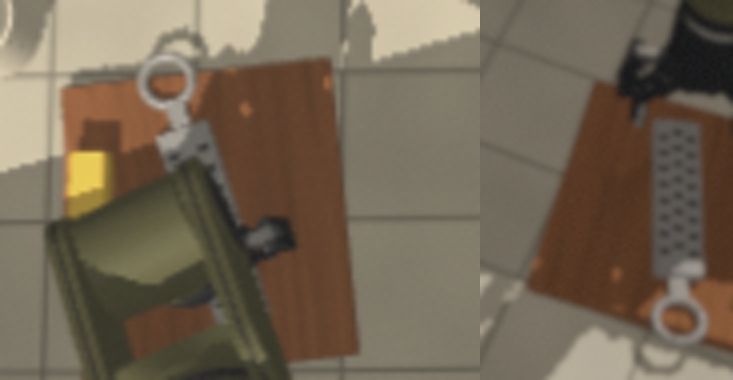

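The ring is still at top (191.5,215), so the grater has not moved: the fingers closed above it. I'll go lower.

Call:
apply_moves(motion=[[0,-0.05,0.4,0,0,0,0],[0,0,0.17,0,0,0,0],[0,0,0,0,0,0,0],[0,0,0,0,0,0,0.3],[0,0,0,0,0,0,0.45],[0,0,0,0,0,0,0.55],[0,0,0,0,0,0,0.7],[0,0,0,0,0,0,0.7],[0,0,0,0,0,0,0.7]], grip_force=80)

```text
clock: 7.95
tcp_pos: [0.4299, 0.2617, 0.0331]
orientation: [180.0, 0.0, 18.2]
wrist_force: [-0.5, 0.3, -0.4]
grip_width: 0.0259
finger_force: 0.0
```

Call:
apply_moves(motion=[[0,0,-0.3,0,0,0,0],[0,0,0,0,0,0,0],[0,0,0,0,0,0,0],[0,0,0.3,0,0,0,0],[0,0,0.08,0,0,0,0],[0,0,0.06,0,0,0,0],[0,0,0,0,0,0,0]])

```text
clock: 8.82
tcp_pos: [0.4297, 0.2616, 0.0255]
orientation: [180.0, 0.1, 18.2]
wrist_force: [0.5, -0.3, 0.1]
grip_width: 0.0853
finger_force: 0.0
```

Run:
```python
from h import *
show()
camera("top")
for d in trace("top","grater_ring")[:1]:
    v,u=np.nonzero(d["mask"]); i=v.argmin(); print(d["conf"],len(u),d["position"],u[v<v.min()+12].mean(),v.min())
camera("scene")
for d in boxes_of("scene","grater_ring")[:2]: print(d)
```

```text
8.82 [ 25.2   0.4 121.6   0.   58.   97. ] [0.4297 0.2616 0.0255] [1.7999e+02 6.0000e-02 1.8200e+01] [ 0.5 -0.3  0.1] 0.0853 0.0
0.69 286 [194.1, 227.6] 192.82051282051282 208
{'position': [372.2, 255.2], 'conf': 0.66}
{'position': [405.9, 268.4], 'conf': 0.26}
```

Call:
apply_moves(motion=[[0,0,-0.04,0,0,0,0],[0,0,0,0,0,0,0.2],[0,0,0,0,0,0,0.3],[0,0,0,0,0,0,0.4],[0,0,0,0,0,0,0.5],[0,0,0,0,0,0,0.6],[0,0,0,0,0,0,0.6]], grip_force=80)

```text
clock: 9.9
tcp_pos: [0.43, 0.2617, 0.0281]
orientation: [180.0, 0.0, 18.2]
wrist_force: [0.1, 0.4, -0.4]
grip_width: 0.0339
finger_force: 0.0
```

Run:
```python
from h import *
show()
a,b=camera("top"),camera("scene")
im=[cv2.resize(a[195:290,150:270],(480,380),interpolation=cv2.INTER_CUBIC),cv2.resize(b[180:310,325:395],(300,557),interpolation=cv2.INTER_CUBIC)[:380]]
cv2.imwrite("pics/c3.png",cv2.convertScaleAbs(np.hstack(im)[:,:,::-1],alpha=1.6))
print("tcp proj",proj("top",[.43,.2617,.028]),proj("scene",[.43,.2617,.028]))
```

```text
9.9 [ 25.2   0.2 121.6   0.   58.2  97. ] [0.43   0.2617 0.0281] [180.    0.   18.2] [ 0.1  0.4 -0.4] 0.0339 0.0
tcp proj [205.5087209  261.78547847] [372.61876918 241.29418435]
```

View pics/c3.png

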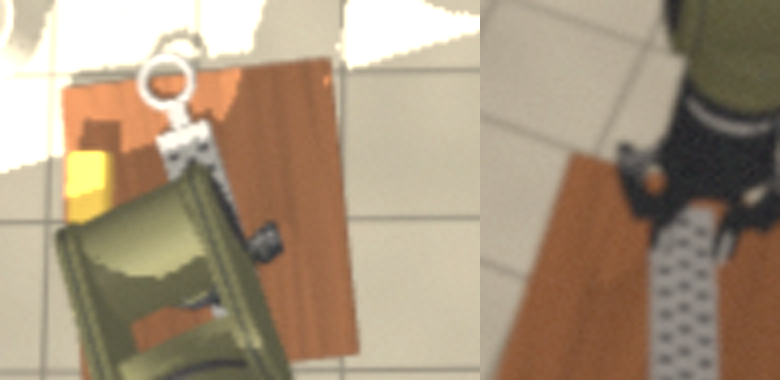

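The fingertips still show above the slab, at scene rows of about 239. I'll feel for contact by stepping down with the fingers half closed.

Call:
apply_moves(motion=[[0,0,0.06,0,0,0,0.6],[0,0,0.06,0,0,0,0.6],[0,0,0,0,0,0,0.6]])

```text
clock: 10.38
tcp_pos: [0.4296, 0.2615, 0.0216]
orientation: [180.0, 0.1, 18.2]
wrist_force: [0.1, 0.1, -1.1]
grip_width: 0.034
finger_force: 0.0
```

Call:
apply_moves(motion=[[0,0,0.06,0,0,0,0.6],[0,0,0,0,0,0,0.6]])

```text
clock: 10.62
tcp_pos: [0.4298, 0.2616, 0.0188]
orientation: [180.0, 0.0, 18.2]
wrist_force: [-0.4, -0.8, 0.7]
grip_width: 0.0342
finger_force: 0.0
```

Call:
apply_moves(motion=[[0,0,0.06,0,0,0,0.6],[0,0,0,0,0,0,0.6]])

```text
clock: 10.88
tcp_pos: [0.43, 0.2617, 0.016]
orientation: [-180.0, -0.0, 18.2]
wrist_force: [-1.1, -0.4, -0.4]
grip_width: 0.0342
finger_force: 0.0
```

Run:
```python
from h import *
show()
b=camera("scene")
im=cv2.resize(b[205:265,335:405],(700,600),interpolation=cv2.INTER_CUBIC)
cv2.imwrite("pics/c4.png",cv2.convertScaleAbs(im[:,:,::-1],alpha=2.2))
```

```text
10.88 [ 25.2   1.3 121.8   0.   56.9  97. ] [0.43   0.2617 0.016 ] [-180.    -0.    18.2] [-1.1 -0.4 -0.4] 0.0342 0.0
```

View pics/c4.png

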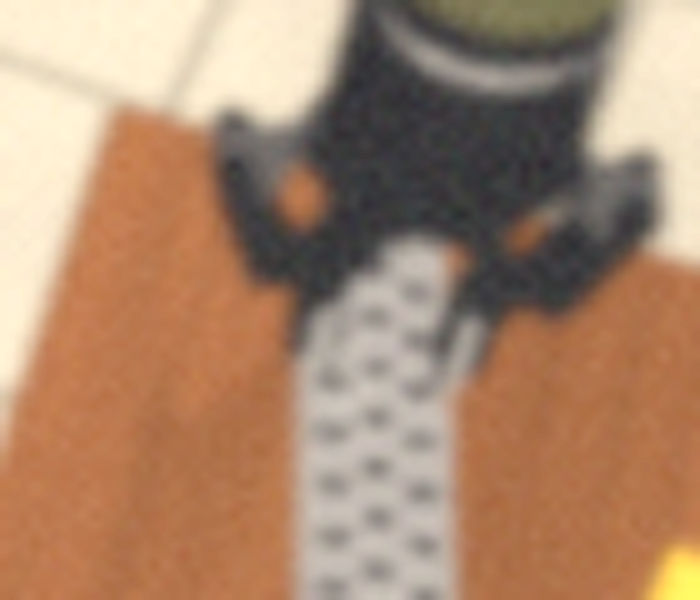

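The fingertips are at about scene (372.8,242), which puts them near slab-top height. They stand well above what the TCP reading implies, so I'll keep feeling down.

Call:
apply_moves(motion=[[0,0,0.06,0,0,0,0.6],[0,0,0,0,0,0,0.6]])

```text
clock: 11.18
tcp_pos: [0.4301, 0.2618, 0.0158]
orientation: [180.0, 0.1, 18.2]
wrist_force: [-8.9, -4.6, 20.1]
grip_width: 0.0337
finger_force: 9.9
```

Call:
apply_moves(motion=[[0,0,-0.4,0,0,0,0.6],[0,0,0,0,0,0,0],[0,0,0,0,0,0,0],[0,0,0,0,0,0,0],[0,0,0.4,0,0,0,0],[0,0,0.16,0,0,0,0],[0,0,0,0,0,0,0]])

```text
clock: 12.05
tcp_pos: [0.429, 0.2613, 0.0039]
orientation: [180.0, 0.1, 18.2]
wrist_force: [0.2, 0.7, 0.1]
grip_width: 0.0852
finger_force: 0.0
```

Call:
apply_moves(motion=[[0,0,-0.03,0,0,0,0.2],[0,0,0,0,0,0,0.35],[0,0,0,0,0,0,0.45],[0,0,0,0,0,0,0.55],[0,0,0,0,0,0,0.6],[0,0,0,0,0,0,0.6]], grip_force=80)

```text
clock: 12.8
tcp_pos: [0.4307, 0.262, 0.0078]
orientation: [-180.0, -0.1, 18.2]
wrist_force: [-1.1, -1.1, 6.7]
grip_width: 0.0431
finger_force: 81.8
```

Gripped: 82 N at 43 mm. Now to lift.

Call:
apply_moves(motion=[[0,0,-0.3,0,0,0,0.8],[0,0,-0.7,0,0,0,0.8],[0,0,-0.8,0,0,0,0.8],[0,0,-0.8,0,0,0,0.8],[0,0,-0.8,0,0,0,0.8],[0,0,-0.8,0,0,0,0.8],[0,0,-0.4,0,0,0,0.8],[0,0,0,0,0,0,0.8]], grip_force=100)

```text
clock: 13.8
tcp_pos: [0.4305, 0.262, 0.238]
orientation: [-180.0, -0.2, 18.2]
wrist_force: [-0.9, -0.4, -1.0]
grip_width: 0.0425
finger_force: 102.3
```

Run:
```python
from h import *
show()
a,b=camera("top"),camera("scene")
cv2.imwrite("pics/c5.png",cv2.convertScaleAbs(np.hstack([cv2.resize(a[150:300,130:280],(400,400)),cv2.resize(b[150:300,300:450],(400,400))])[:,:,::-1],alpha=1.5))
s=read_state(); A=R.from_euler('xyz',s["orientation"],degrees=True)
P=s["tcp_pos"]+A.apply([.170,0,.002]); print("pred ring",P,proj("top",P),proj("scene",P))
```

```text
13.8 [ 25.2 -12.6 111.6   0.   80.8  97. ] [0.4305 0.262  0.238 ] [-1.7998e+02 -1.6000e-01  1.8200e+01] [-0.9 -0.4 -1. ] 0.0425 102.25618958473206
pred ring [0.59062368 0.31445061 0.23227137] [177.44030751 205.71467385] [387.13621983 248.48492194]
```

View pics/c5.png

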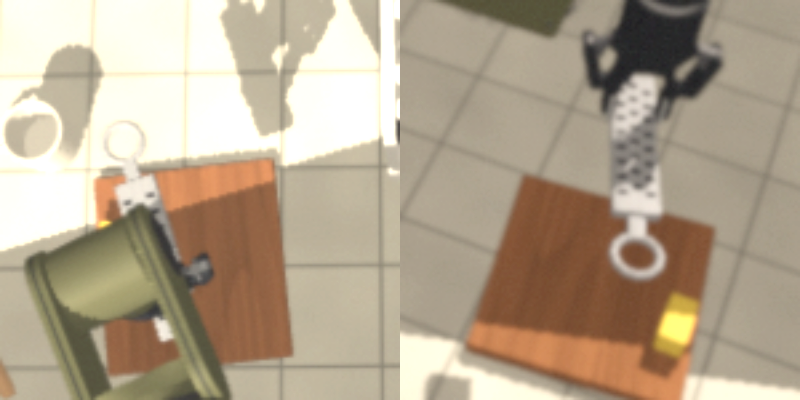

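The grater is held level, with its ring at about top (177,203) and scene (389,245.6).

```bash
python3 - <<'E'
from h import *
P,e=tri((388.9,245.6),(176.9,203.2)); s=read_state(); A=R.from_euler('xyz',s["orientation"],degrees=True)
print(P,e,A.inv().apply(P-s["tcp_pos"]))
# intermediate target: ring centre 120mm below/out along axis from s=50 point
th=np.radians(51); ax=np.array([np.cos(th),0,np.sin(th)]); n=np.array([-np.sin(th),0,np.cos(th)])
B=R.from_matrix(np.c_[ax,[0,-1,0],-n])
seat=np.array([.691,-.136,.275])
off=A.inv().apply(P-s["tcp_pos"])
for d in(.12,0):
    ring=seat+.050*n-d*ax; t=ring-B.apply(off); print(d,ring.round(3),"tcp",t.round(4))
    if d: print(B.as_euler('xyz',degrees=True),plan(t,B))
E
cat log.txt
```

```text
[0.59471487 0.31416487 0.25020913] 0.004371243413474286 [ 0.17374673  0.00155489 -0.01594789]
0.12 [ 0.577 -0.136  0.213] tcp [ 0.4797 -0.1344  0.0681]
[180. -51.   0.] (array([-1.503,  7.835,  3.339]), array([-0.938,  5.901,  1.978]))
0 [ 0.652 -0.136  0.306] tcp [ 0.5552 -0.1344  0.1614]
[[np.float64(25.610807959505937), np.float64(-8.560940605095315), np.float64(116.78772531507913), np.float64(0.02254305696264629), np.float64(71.81213414867737), np.float64(97.14094515400403)], [np.float64(0.4290445240352236), np.float64(0.26522283771093036), np.float64(0.1497220760029166)], [np.float64(-179.9835922904552), np.float64(0.04128001999461581), np.float64(18.46282499391342)]]
[[np.float64(24.907084586973664), np.float64(-1.0892508370472846), np.float64(121.27855118316492), np.float64(-0.004228987046002924), np.float64(59.80498506979506), np.float64(96.72367705362481)], [np.float64(0.4309773672093213), np.float64(0.25919394132071394), np.float64(0.04176644713281797)], [np.float64(179.99703879855545), np.float64(-0.006103192716573604), np.float64(18.185534455606074)]]
[[np.float64(24.9323
[... 1254 characters left out ...]
5), np.float64(0.00018068458581372543), np.float64(56.86266133455105), np.float64(97.0129146075414)], [np.float64(0.4300127777305663), np.float64(0.26174350384542877), np.float64(0.016038566516234552)], [np.float64(-179.9997026691924), np.float64(-0.0011778373689279565), np.float64(18.203161474093765)]]
[[np.float64(25.215871291797747), np.float64(-12.590015116787606), np.float64(111.6018806699298), np.float64(0.002913656539949164), np.float64(80.82589064560199), np.float64(97.01242242076923)], [np.float64(0.43050569754988094), np.float64(0.26198787239716587), np.float64(0.2380111077982533)], [np.float64(-179.97733631472417), np.float64(-0.16067883221374665), np.float64(18.202956625649744)]]
```

Call:
apply_moves(motion=[[0,0,0,0,0,0.706,0.8],[0,0,0,0,0,0.706,0.8],[0,0,0,0,0,0.706,0.8],[-0.4,0,0,0,0,0,0.8],[-0.4,0.6,0,0,0,0,0.8],[-0.4,0.8,0,0,0,0,0.8],[0,0.9,0,0,0,0,0.8],[0,0.9,0,0,0,0,0.8],[0,0.9,0,0,0,0,0.8],[0,0.9,0,0,0,0,0.8],[0,0.9,0,0,0,0,0.8],[0,0.9,0,0,0,0,0.8],[0,0.8,0,0,0,0,0.8],[0,0.32,0,0,0,0,0.8],[0,0,0,0,0.6,0,0.8],[0,0,0,0,0.6,0,0.8],[0,0,0,0,0.6,0,0.8],[0,0,0,0,0.53,0,0.8],[0,0,0,0,0,0,0.8]])

```text
clock: 16.27
tcp_pos: [0.3689, -0.1336, 0.2347]
orientation: [-179.9, -19.9, -0.1]
wrist_force: [-1.1, -0.1, -0.7]
grip_width: 0.0423
finger_force: 102.3
```

Run:
```python
from h import *
show()
L=[eval(l,{"np":np}) for l in open("log.txt")]
L=[([-72.972,7.093,94.555,0,78.352,-4.733],[.24094,-.60366,.218],[180,0,21.76])]+L
from scipy.optimize import least_squares
r_=np.radians
Rz=lambda a:R.from_euler('z',a).as_matrix(); Ry=lambda a:R.from_euler('y',a).as_matrix()
# z-y-y-z-y-z arm
def fk(p,q,full=False):
    q=r_(np.array(q)); h,ys,L1,e,L2,L6=p
    M=Rz(q[0]); P=np.array([0,0,h])+M@[0,ys,0]
    M=M@Ry(q[1]); P=P+M@[0,0,L1]
    M=M@Ry(q[2]); P=P+M@[e,0,L2]; W=P
    M=M@Rz(q[3])@Ry(q[4])@Rz(q[5]); P=P+M@[0,0,L6]
    return (P,M,W) if full else P
res=lambda p:np.concatenate([fk(p,q)-t for q,t,o in L]+[[.001*(p[5]-.25)]])
s=least_squares(res,[.3,.05,.4,0,.4,.25]); print(s.x.round(4),np.abs(s.fun).max())
for q,t,o in L[-1:]+L[:1]:
    P,M,W=fk(s.x,q,1); print(R.from_matrix(M).as_euler('xyz',degrees=True).round(1),np.round(o,1),W.round(3))
np.save("p.npy",s.x)
```

```text
16.27 [-36.6 -44.3 134.1  12.2  74.3  51.8] [ 0.3689 -0.1336  0.2347] [-1.7991e+02 -1.9890e+01 -7.0000e-02] [-1.1 -0.1 -0.7] 0.0423 102.34658718109131
[0.2232 0.0536 0.4524 0.0424 0.6131 0.2888] 3.877629688835099e-05
[ 1.601e+02 -1.000e-01  9.000e+01] [-1.799e+02 -1.990e+01 -1.000e-01] [ 0.271 -0.134  0.506]
[180.    0.  111.8] [180.    0.   21.8] [ 0.241 -0.604  0.507]
```

```bash
cat > ik.py <<'E'
from h import *
from scipy.optimize import least_squares
p=np.load("p.npy"); Rz=lambda a:R.from_euler('z',a).as_matrix(); Ry=lambda a:R.from_euler('y',a).as_matrix()
lo=np.array([-149.6,-58.7,1.44,-77.1,18.33,-166.6]);hi=np.array([149.6,133.4,155.2,257.1,153.6,166.6])
def fk(q):
    q=np.radians(q); h,ys,L1,e,L2,L6=p
    M=Rz(q[0]); P=np.array([0,0,h])+M@[0,ys,0]
    M=M@Ry(q[1]); P=P+M@[0,0,L1]; M=M@Ry(q[2]); P=P+M@[e,0,L2]; W=P
    M=M@Rz(q[3])@Ry(q[4])@Rz(q[5]); return P+M@[0,0,L6],M@Rz(-np.pi/2),W
def ik(T,B,q0):
    def f(q):
        P,M,_=fk(q); return np.r_[(P-T)*10,(B.inv()*R.from_matrix(M)).as_rotvec()*2]
    s=least_squares(f,np.clip(q0,lo+.1,hi-.1),bounds=(lo,hi),x_scale=30); return s.x,np.abs(s.fun).max()
SEAT=np.array([.691,-.136,.275]); OFF=np.array([.172,0,-.016])
def pose(th,ring,off=OFF):
    t=np.radians(th); ax=np.array([np.cos(t),0,np.sin(t)]); n=np.array([-np.sin(t),0,np.cos(t)])
    B=R.from_matrix(np.c_[ax,[0,-1,0],-n]); return ring-B.apply(off),B,ax,n
E
python3 - <<'E'
from ik import *
q=read_state()["qpos"]
def go(nm,th,ring):
    global q
    T,B,_,_=pose(th,ring); q,e=ik(T,B,q); print(nm,th,"ring",np.round(ring,3),"tcp",T.round(3),"q",q.round(0),"err",round(e,4),"wrist",fk(q)[2].round(3))
for th in(51,45):
    _,_,ax,n=pose(th,SEAT)
    for d in(.12,.08,.04,0): go("ins",th,SEAT+.05*n-d*ax)
    go("on",th,SEAT); go("low",th,SEAT+[.006,0,-.01])
for th in(55,60,65,70,75,80,85): go("tilt",th,SEAT+[0.002,0,-.012])
E
```

```text
ins 51 ring [ 0.577 -0.136  0.213] tcp [ 0.481 -0.136  0.069] q [-40. -24. 151.  78.  32. 167.] err 0.0934 wrist [ 0.249 -0.139  0.236]
ins 51 ring [ 0.602 -0.136  0.244] tcp [ 0.506 -0.136  0.101] q [-38. -24. 148.  80.  31. 167.] err 0.1729 wrist [ 0.269 -0.14   0.255]
ins 51 ring [ 0.627 -0.136  0.275] tcp [ 0.531 -0.136  0.132] q [-36. -23. 146.  81.  30. 167.] err 0.2498 wrist [ 0.289 -0.141  0.274]
ins 51 ring [ 0.652 -0.136  0.306] tcp [ 0.556 -0.136  0.163] q [-33. -22. 143.  83.  29. 167.] err 0.3241 wrist [ 0.309 -0.14   0.293]
on 51 ring [ 0.691 -0.136  0.275] tcp [ 0.595 -0.136  0.131] q [-29. -14. 138.  85.  24. 167.] err 0.2088 wrist [ 0.354 -0.135  0.281]
low 51 ring [ 0.697 -0.136  0.265] tcp [ 0.601 -0.136  0.121] q [-28. -12. 137.  86.  23. 167.] err 0.1771 wrist [ 0.363 -0.135  0.276]
ins 45 ring [ 0.571 -0.136  0.226] tcp [ 0.46  -0.136  0.093] q [-45. -28. 152.  73.  39. 167.] err 0.3213 wrist [ 0.231 -0.154  0.246]
ins 45 ring [ 0.599 -0.136  0.254] tcp [ 0.489 -0.136  0.121] q [-42. -27. 149.  75.  37. 167.] err 0.3945 wrist [ 0.254 -0.153  0.264]
ins 45 ring [
[... 769 characters left out ...]
0 wrist [ 0.371 -0.136  0.25 ]
tilt 65 ring [ 0.693 -0.136  0.263] tcp [ 0.635 -0.136  0.1  ] q [-28.  -3. 136. 120.  29. 134.] err 0.0 wrist [ 0.373 -0.136  0.222]
tilt 70 ring [ 0.693 -0.136  0.263] tcp [ 0.649 -0.136  0.096] q [-27.   2. 136. 132.  35. 123.] err 0.0 wrist [ 0.378 -0.136  0.195]
tilt 75 ring [ 0.693 -0.136  0.263] tcp [ 0.664 -0.136  0.093] q [-27.   7. 134. 139.  42. 115.] err 0.0 wrist [ 0.385 -0.136  0.167]
tilt 80 ring [ 0.693 -0.136  0.263] tcp [ 0.679 -0.136  0.091] q [-26.  12. 133. 145.  49. 110.] err 0.0 wrist [ 0.395 -0.136  0.141]
tilt 85 ring [ 0.693 -0.136  0.263] tcp [ 0.694 -0.136  0.09 ] q [-26.  17. 131. 149.  56. 106.] err 0.0 wrist [ 0.406 -0.136  0.115]
```

```bash
sed -i 's/M@Rz(-np.pi\/2)/M@Rz(np.pi\/2)/' ik.py
python3 - <<'E'
from ik import *
s=read_state();q=s["qpos"]; print(fk(q)[0],R.from_matrix(fk(q)[1]).as_euler('xyz',degrees=True))
def go(nm,th,ring):
    global q
    T,B,_,_=pose(th,ring); q,e=ik(T,B,q); print(nm,th,"ring",np.round(ring,3),"tcp",T.round(3),"q",q.round(0),"err",round(e,4),"wrist",fk(q)[2].round(3))
for th in (30,40): go("t",th,[.56,-.136,.22])
for th in(51,):
    _,_,ax,n=pose(th,SEAT)
    for d in(.12,.08,.04,0): go("ins",th,SEAT+.05*n-d*ax)
    go("on",th,SEAT); go("low",th,SEAT+[.006,0,-.01])
for th in(55,60,65,70,75,80,85): go("tilt",th,SEAT+[0.002,0,-.012])
E
```

```text
[ 0.3688871  -0.13362069  0.23468415] [-1.79911585e+02 -1.98882595e+01 -6.78954286e-02]
t 30 ring [ 0.56  -0.136  0.22 ] tcp [ 0.419 -0.136  0.12 ] q [-36. -37. 144.  22.  51.  43.] err 0.0 wrist [ 0.275 -0.136  0.37 ]
t 40 ring [ 0.56  -0.136  0.22 ] tcp [ 0.439 -0.136  0.097] q [-39. -37. 149.  38.  42.  28.] err 0.0 wrist [ 0.253 -0.136  0.318]
ins 51 ring [ 0.577 -0.136  0.213] tcp [ 0.481 -0.136  0.069] q [-39. -26. 150.  69.  31.  -3.] err 0.0 wrist [ 0.256 -0.136  0.251]
ins 51 ring [ 0.602 -0.136  0.244] tcp [ 0.506 -0.136  0.101] q [-36. -26. 147.  64.  30.   5.] err 0.0 wrist [ 0.282 -0.136  0.282]
ins 51 ring [ 0.627 -0.136  0.275] tcp [ 0.531 -0.136  0.132] q [-33. -25. 143.  58.  30.  13.] err 0.0 wrist [ 0.307 -0.136  0.313]
ins 51 ring [ 0.652 -0.136  0.306] tcp [ 0.556 -0.136  0.163] q [-31. -24. 139.  53.  30.  20.] err 0.0 wrist [ 0.332 -0.136  0.344]
on 51 ring [ 0.691 -0.136  0.275] tcp [ 0.595 -0.136  0.131] q [-28. -15. 135.  62.  24.  12.] err 0.0 wrist [ 0.371 -0.136  0.313]
low 51 ring [ 0.697 -0.136  0.265] tcp [ 0.601 -0.136  0.121] q [-28. -13. 135.  65.  
[... 284 characters left out ...]
0 wrist [ 0.371 -0.136  0.25 ]
tilt 65 ring [ 0.693 -0.136  0.263] tcp [ 0.635 -0.136  0.1  ] q [-28.  -3. 136. 120.  29. -46.] err 0.0 wrist [ 0.373 -0.136  0.222]
tilt 70 ring [ 0.693 -0.136  0.263] tcp [ 0.649 -0.136  0.096] q [-27.   2. 136. 132.  35. -57.] err 0.0 wrist [ 0.378 -0.136  0.195]
tilt 75 ring [ 0.693 -0.136  0.263] tcp [ 0.664 -0.136  0.093] q [-27.   7. 134. 139.  42. -65.] err 0.0 wrist [ 0.385 -0.136  0.167]
tilt 80 ring [ 0.693 -0.136  0.263] tcp [ 0.679 -0.136  0.091] q [-26.  12. 133. 145.  49. -70.] err 0.0 wrist [ 0.395 -0.136  0.141]
tilt 85 ring [ 0.693 -0.136  0.263] tcp [ 0.694 -0.136  0.09 ] q [-26.  17. 131. 149.  56. -74.] err 0.0 wrist [ 0.406 -0.136  0.115]
```

```bash
cat >> ik.py <<'E'
def rows(wps,start=None,c=.8):
    """wps: list of (theta, ring, nrows)"""
    s=read_state(); P=s["tcp_pos"]; A=R.from_euler('xyz',s["orientation"],degrees=True)
    th=-s["orientation"][1]; ring=P+pose(th,[0,0,0])[1].apply(OFF); out=[]
    q=s["qpos"]; mx=0
    for t2,r2,n in wps:
        r2=np.array(r2,float)
        for i in range(n):
            f=(i+1)/n; T,B,_,_=pose(th+(t2-th)*f,ring+(r2-ring)*f)
            w=np.r_[A.inv().apply(T-P)/.05,(A.inv()*B).as_rotvec()/.15]
            out.append([float(x) for x in w.round(3)]+[c]); q2,e=ik(T,B,q); mx=max(mx,np.abs(q2-q).max(),e*1e4); q=q2
            A=A*R.from_rotvec(w[3:].round(3)*.15); P=P+ (A*R.from_rotvec(w[3:].round(3)*.15).inv()).apply(w[:3].round(3)*.05)
        th,ring=t2,r2
    print("max joint step/row",round(mx,1)); print(str([[0.0 if abs(x)<.002 else x for x in r] for r in out]))
E
python3 - <<'E'
from ik import *
_,_,ax,n=pose(51,SEAT)
rows([(30,[.56,-.136,.22],5),(40,[.56,-.136,.22],3),(51,SEAT+.05*n-.12*ax,4)])
E
```

```text
max joint step/row 10.1
[[0.024, 0.01, 0.5, -0.007, 0.235, -0.008, 0.8], [0.011, 0.01, 0.501, 0.0, 0.236, 0.0, 0.8], [-0.002, 0.009, 0.5, 0.0, 0.235, 0.0, 0.8], [-0.016, 0.01, 0.5, 0.0, 0.235, 0.0, 0.8], [-0.029, 0.009, 0.498, 0.0, 0.236, 0.0, 0.8], [0.024, 0.0, 0.2, 0.0, 0.387, 0.0, 0.8], [0.025, 0.0, 0.199, 0.0, 0.388, 0.0, 0.8], [0.024, 0.0, 0.2, 0.0, 0.388, 0.0, 0.8], [0.061, 0.0, 0.244, 0.0, 0.32, 0.0, 0.8], [0.058, 0.0, 0.246, 0.0, 0.32, 0.0, 0.8], [0.053, 0.0, 0.247, 0.0, 0.32, 0.0, 0.8], [0.049, 0.0, 0.25, 0.0, 0.32, 0.0, 0.8]]
```

Call:
apply_moves(motion=[[0.02,0.01,0.5,-0.007,0.235,-0.008,0.8],[0.01,0.01,0.5,0,0.235,0,0.8],[0,0.01,0.5,0,0.235,0,0.8],[-0.015,0.01,0.5,0,0.235,0,0.8],[-0.03,0.01,0.5,0,0.235,0,0.8],[0.024,0,0.2,0,0.388,0,0.8],[0.024,0,0.2,0,0.388,0,0.8],[0.024,0,0.2,0,0.388,0,0.8],[0.06,0,0.245,0,0.32,0,0.8],[0.06,0,0.245,0,0.32,0,0.8],[0.053,0,0.247,0,0.32,0,0.8],[0.05,0,0.25,0,0.32,0,0.8],[0,0,0,0,0,0,0.8],[0,0,0,0,0,0,0.8]])

```text
clock: 18.02
tcp_pos: [0.4824, -0.1365, 0.0714]
orientation: [179.9, -51.1, 0.2]
wrist_force: [0.2, 0.7, -0.7]
grip_width: 0.0426
finger_force: 102.4
```

Run:
```python
from ik import *
show()
s=read_state(); A=R.from_euler('xyz',s["orientation"],degrees=True); P=s["tcp_pos"]+A.apply(OFF)
a,b=camera("top"),camera("scene")
print("pred ring",P,proj("top",P),proj("scene",P),"hook",proj("top",SEAT+[-.022,0,.018]),proj("scene",SEAT+[-.022,0,.018]))
cv2.imwrite("pics/c6.png",cv2.convertScaleAbs(np.hstack([cv2.resize(a[120:270,260:400],(392,420)),cv2.resize(b[120:270,140:285],(406,420))])[:,:,::-1],alpha=1.6))
```

```text
18.02 [-38.5 -26.1 149.9  69.3  31.3  -2.8] [ 0.4824 -0.1365  0.0714] [179.92 -51.05   0.18] [ 0.2  0.7 -0.7] 0.0426 102.39131927490234
pred ring [ 0.5780468  -0.13615734  0.21525316] [325.76046855 208.84789063] [233.11653715 191.06758354] hook [327.19658302 173.77968305] [213.8151698  194.57693881]
```

View pics/c6.png

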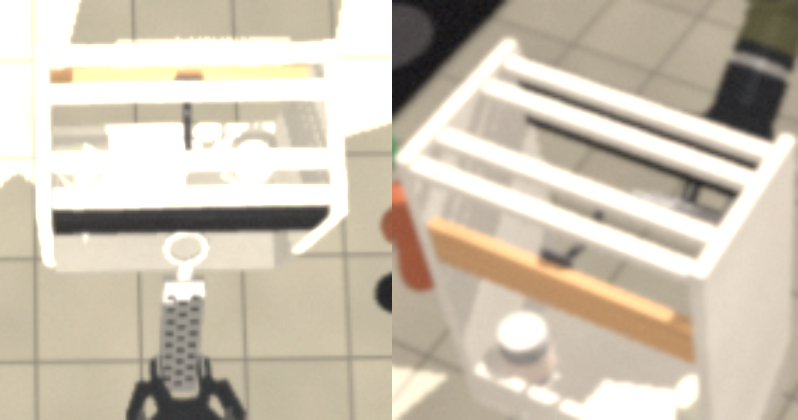

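The ring is at top (326.4,208.6), within a pixel of the prediction, and it lies under the strip in line with the hook tip at (327,173.6). Next I insert it along the slope.

Run:
```python
from ik import *
_,_,ax,n=pose(51,SEAT); D=np.array([0,.002,0])
rows([(51,SEAT+.052*n+D,8)])
```

```text
max joint step/row 3.4
[[0.292, -0.007, -0.003, 0.0, -0.002, 0.017, 0.8], [0.292, -0.007, -0.004, 0.0, -0.002, 0.0, 0.8], [0.291, -0.007, -0.003, 0.0, -0.003, 0.0, 0.8], [0.292, -0.008, -0.004, 0.0, -0.002, 0.0, 0.8], [0.292, -0.007, -0.004, 0.0, -0.002, 0.0, 0.8], [0.292, -0.007, -0.003, 0.0, -0.002, 0.0, 0.8], [0.291, -0.008, -0.004, 0.0, -0.002, 0.0, 0.8], [0.292, -0.007, -0.004, 0.0, -0.002, 0.0, 0.8]]
```

Call:
apply_moves(motion=[[0.29,-0.007,-0.003,0,0,0.017,0.8],[0.29,-0.007,-0.003,0,0,0,0.8],[0.29,-0.007,-0.003,0,0,0,0.8],[0.29,-0.007,-0.003,0,0,0,0.8],[0.29,-0.007,-0.003,0,0,0,0.8],[0.29,-0.007,-0.003,0,0,0,0.8],[0.29,-0.007,-0.003,0,0,0,0.8],[0.29,-0.007,-0.003,0,0,0,0.8],[0,0,0,0,0,0,0.8],[0,0,0,0,0,0,0.8]])

```text
clock: 19.38
tcp_pos: [0.5537, -0.134, 0.1623]
orientation: [-179.9, -51.1, -0.1]
wrist_force: [0.3, -0.4, -2.1]
grip_width: 0.0421
finger_force: 102.4
```

Run:
```python
from ik import *
show()
s=read_state(); A=R.from_euler('xyz',s["orientation"],degrees=True); P=s["tcp_pos"]+A.apply(OFF)
a,b=camera("top"),camera("scene")
print("pred ring",P,proj("top",P),proj("scene",P))
cv2.imwrite("pics/c7.png",cv2.convertScaleAbs(np.hstack([cv2.resize(a[145:225,290:370],(400,400),interpolation=cv2.INTER_CUBIC),cv2.resize(b[160:240,180:260],(400,400),interpolation=cv2.INTER_CUBIC)])[:,:,::-1],alpha=1.3))
```

```text
19.38 [-30.8 -25.  139.1  53.1  29.9  20.4] [ 0.5537 -0.134   0.1623] [-1.7994e+02 -5.1110e+01 -8.0000e-02] [ 0.3 -0.4 -2.1] 0.0421 102.38722801208496
pred ring [ 0.64922626 -0.13410125  0.30619074] [327.16127042 179.39520134] [217.87544601 186.2341575 ]
```

View pics/c7.png

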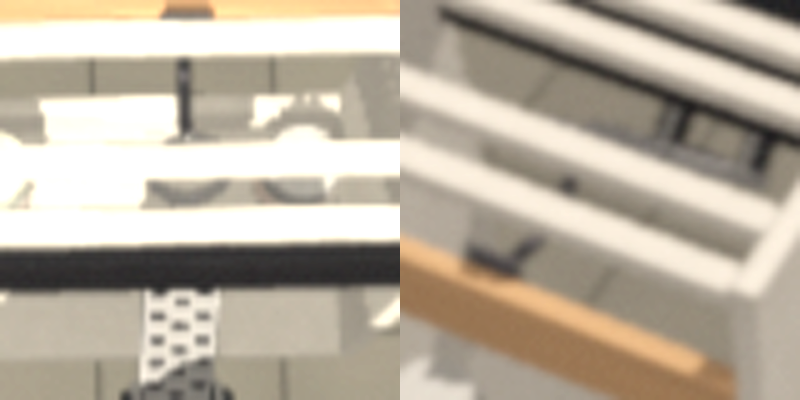

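In the top view the ring shows around the slat and is centred at about (327,178.6), matching the prediction. The hook tip in the scene view is at (213.6,196.6). Next I slide the ring over the tip along its axis.

Call:
apply_moves(motion=[[0,0,0.1,0,0,0,0.8],[0,0,0.12,0,0,0,0.8],[0,0,0.12,0,0,0,0.8],[0,0,0.12,0,0,0,0.8],[0,0,0.12,0,0,0,0.8],[0,0,0,0,0,0,0.8]])

```text
clock: 20.23
tcp_pos: [0.5768, -0.134, 0.1437]
orientation: [-179.9, -51.1, -0.1]
wrist_force: [-0.0, 0.0, -0.9]
grip_width: 0.0428
finger_force: 102.4
```

Call:
apply_moves(motion=[[0,0,0.12,0,0,0,0.8],[0,0,0.12,0,0,0,0.8],[0,0,0.12,0,0,0,0.8],[0,0,0,0,0,0,0.8]])

```text
clock: 20.72
tcp_pos: [0.5907, -0.134, 0.1325]
orientation: [-179.9, -51.1, -0.1]
wrist_force: [0.1, -0.6, -2.6]
grip_width: 0.0424
finger_force: 102.4
```

Run:
```python
from ik import *
show()
s=read_state(); A=R.from_euler('xyz',s["orientation"],degrees=True); P=s["tcp_pos"]+A.apply(OFF); print(P,P-SEAT)
a,b=camera("top"),camera("scene")
print(proj("top",P),proj("scene",P))
cv2.imwrite("pics/c8.png",cv2.convertScaleAbs(np.hstack([cv2.resize(a[145:225,290:370],(400,400),interpolation=cv2.INTER_CUBIC),cv2.resize(b[160:240,180:260],(400,400),interpolation=cv2.INTER_CUBIC)])[:,:,::-1],alpha=1.3))
```

```text
20.73 [-28.  -15.7 135.9  61.6  24.6  12.4] [ 0.5907 -0.134   0.1325] [-1.799e+02 -5.108e+01 -1.200e-01] [ 0.1 -0.6 -2.6] 0.0424 102.39529967308044
[ 0.68635616 -0.13423699  0.27632619] [-0.00464384  0.00176301  0.00132619]
[325.90875968 169.4039423 ] [211.60992437 203.63556075]
```

View pics/c8.png

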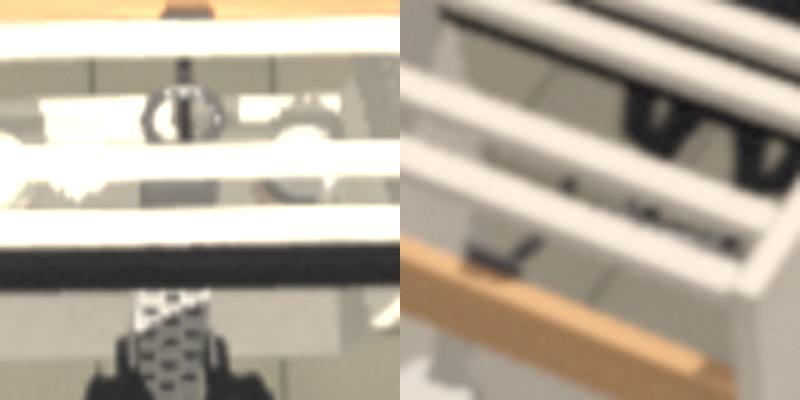

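The top view shows the hook's bar running through the ring, centred at about (183,120) in the crop or (326.6,169) in the full picture, with no contact force. Next I lower the ring onto the seat and turn the grater upright.

Run:
```python
from ik import *
y=np.array([0,.001,0])
rows([(51,SEAT+[.001,0,-.002]+y,2),(84,SEAT+[.002,0,-.010]+y,17)])
```

```text
max joint step/row 8.7
[[0.006, 0.009, 0.066, 0.0, -0.007, -0.007, 0.8], [0.006, 0.008, 0.065, 0.0, -0.006, 0.0, 0.8], [0.007, 0.0, 0.124, 0.0, 0.226, 0.0, 0.8], [0.006, 0.0, 0.123, 0.0, 0.226, 0.0, 0.8], [0.005, 0.0, 0.122, 0.0, 0.226, 0.0, 0.8], [0.006, 0.0, 0.123, 0.0, 0.225, 0.0, 0.8], [0.005, 0.0, 0.122, 0.0, 0.226, 0.0, 0.8], [0.006, 0.0, 0.122, 0.0, 0.226, 0.0, 0.8], [0.005, 0.0, 0.122, 0.0, 0.226, 0.0, 0.8], [0.004, 0.0, 0.121, 0.0, 0.226, 0.0, 0.8], [0.005, 0.0, 0.121, 0.0, 0.226, 0.0, 0.8], [0.005, 0.0, 0.121, 0.0, 0.226, 0.0, 0.8], [0.004, 0.0, 0.121, 0.0, 0.225, 0.0, 0.8], [0.004, 0.0, 0.12, 0.0, 0.226, 0.0, 0.8], [0.004, 0.0, 0.12, 0.0, 0.226, 0.0, 0.8], [0.004, 0.0, 0.12, 0.0, 0.226, 0.0, 0.8], [0.004, 0.0, 0.119, 0.0, 0.226, 0.0, 0.8], [0.004, 0.0, 0.119, 0.0, 0.226, 0.0, 0.8], [0.003, 0.0, 0.119, 0.0, 0.226, 0.0, 0.8]]
```

Call:
apply_moves(motion=[[0.006,0.009,0.066,0,-0.007,-0.007,0.8],[0.006,0.008,0.065,0,-0.006,0,0.8],[0.006,0,0.123,0,0.226,0,0.8],[0.006,0,0.123,0,0.226,0,0.8],[0.006,0,0.123,0,0.226,0,0.8],[0.006,0,0.123,0,0.226,0,0.8],[0.006,0,0.122,0,0.226,0,0.8],[0.005,0,0.122,0,0.226,0,0.8],[0.005,0,0.122,0,0.226,0,0.8],[0.005,0,0.122,0,0.226,0,0.8],[0,0,0,0,0,0,0.8]])

```text
clock: 22.2
tcp_pos: [0.6384, -0.1352, 0.104]
orientation: [-179.9, -66.4, -0.1]
wrist_force: [0.0, 0.4, -1.5]
grip_width: 0.0426
finger_force: 102.4
```

Call:
apply_moves(motion=[[0.005,0,0.121,0,0.226,0,0.8],[0.005,0,0.121,0,0.226,0,0.8],[0.004,0,0.121,0,0.226,0,0.8],[0.004,0,0.12,0,0.226,0,0.8],[0.004,0,0.12,0,0.226,0,0.8],[0.004,0,0.12,0,0.226,0,0.8],[0.004,0,0.12,0,0.226,0,0.8],[0.004,0,0.12,0,0.226,0,0.8],[0.004,0,0.12,0,0.226,0,0.8],[0,0,0,0,0,0,0.8],[0,0,0,0,0,0,0.8]])

```text
clock: 23.58
tcp_pos: [0.6913, -0.1351, 0.0928]
orientation: [179.8, -84.0, 0.2]
wrist_force: [0.6, -0.4, -2.1]
grip_width: 0.0426
finger_force: 102.5
```

Run:
```python
from ik import *
show()
s=read_state(); A=R.from_euler('xyz',s["orientation"],degrees=True); P=s["tcp_pos"]+A.apply(OFF); print(P,P-SEAT)
a,b=camera("top"),camera("scene")
print(proj("top",P),proj("scene",P))
cv2.imwrite("pics/c9.png",cv2.convertScaleAbs(np.hstack([cv2.resize(a[140:240,280:380],(400,400),interpolation=cv2.INTER_CUBIC),cv2.resize(b[140:280,150:290],(400,400),interpolation=cv2.INTER_CUBIC)])[:,:,::-1],alpha=1.3))
```

```text
23.57 [-25.7  15.6 131.1 148.   54.6 -73. ] [ 0.6913 -0.1351  0.0928] [ 1.7984e+02 -8.4010e+01  1.6000e-01] [ 0.6 -0.4 -2.1] 0.0426 102.48339772224426
[ 0.69332323 -0.13503496  0.26554375] [ 0.00232323  0.00096504 -0.00945625]
[325.78563923 168.01845641] [210.39831956 208.07747843]
```

View pics/c9.png

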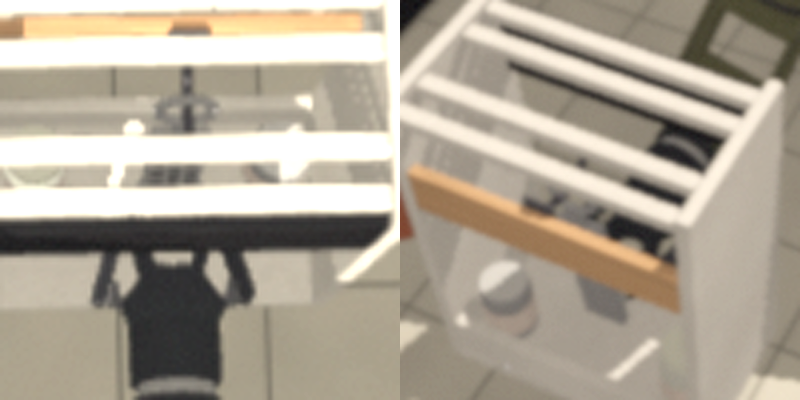

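The hook's bar runs through the ring at top (326.7,166), and the grater is almost upright. Next I lower it until the hook carries the weight.

Call:
apply_moves(motion=[[-0.05,0,0,0,0,0,0.8],[-0.04,0,0,0,0,0,0.8],[0,0,0,0,0,0,0.8]])

```text
clock: 24.05
tcp_pos: [0.6918, -0.1354, 0.0903]
orientation: [179.2, -84.3, 0.8]
wrist_force: [2.1, -0.2, 5.6]
grip_width: 0.0425
finger_force: 102.5
```

The hook is carrying the weight (wrist force +6 N). Opening gently.

Call:
apply_moves(motion=[[0,0,0,0,0,0,0.45],[0,0,0,0,0,0,0.4],[0,0,0,0,0,0,0.35],[0,0,0,0,0,0,0.35],[0,0,0,0,0,0,0.35],[0,0,0,0,0,0,0.35]])

```text
clock: 24.8
tcp_pos: [0.6906, -0.1351, 0.0879]
orientation: [179.9, -84.0, 0.1]
wrist_force: [-0.3, 0.7, 0.2]
grip_width: 0.0553
finger_force: 0.0
```

Call:
apply_moves(motion=[[0,0,-0.1,0,0,0,0.35],[0,0,-0.2,0,0,0,0.35],[0,0,-0.2,0,0,0,0.35],[0,0,-0.25,0,0,0,0.35],[0,0,-0.25,0,0,0,0.35],[0,0,-0.25,0,0,0,0.35],[0,0,-0.25,0,0,0,0.35],[0,0,-0.25,0,0,0,0.35],[0,0,-0.25,0,0,0,0.35],[0,0,0,0,0,0,0.35]])

```text
clock: 26.05
tcp_pos: [0.5903, -0.1351, 0.0982]
orientation: [180.0, -84.0, -0.0]
wrist_force: [-0.9, -0.5, 0.4]
grip_width: 0.0552
finger_force: 0.0
```

Call:
apply_moves(motion=[[0,0,0,0,0,0,0.35],[0,0,0,0,0,0,0.35],[0,0,0,0,0,0,0.35],[0,0,0,0,0,0,0.35],[0,0,0,0,0,0,0.35],[0,0,0,0,0,0,0.35],[0,0,0,0,0,0,0.35],[0,0,0,0,0,0,0.35],[0,0,0,0,0,0,0.35],[0,0,0,0,0,0,0.35],[0,0,0,0,0,0,0.35],[0,0,0,0,0,0,0.35],[0,0,0,0,0,0,0.35],[0,0,0,0,0,0,0.35],[0,0,0,0,0,0,0.35],[0,0,0,0,0,0,0.35],[0,0,0,0,0,0,0.35],[0,0,0,0,0,0,0.35],[0,0,0,0,0,0,0.35],[0,0,0,0,0,0,0.35]])

```text
clock: 28.55
tcp_pos: [0.5912, -0.135, 0.0984]
orientation: [179.9, -84.0, 0.1]
wrist_force: [-0.6, 0.8, 0.0]
grip_width: 0.0559
finger_force: 0.0
```

Call:
apply_moves(motion=[[0,0,0,0,0,0,0.35],[0,0,0,0,0,0,0.35],[0,0,0,0,0,0,0.35],[0,0,0,0,0,0,0.35],[0,0,0,0,0,0,0.35],[0,0,0,0,0,0,0.35],[0,0,0,0,0,0,0.35],[0,0,0,0,0,0,0.35],[0,0,0,0,0,0,0.35],[0,0,0,0,0,0,0.35],[0,0,0,0,0,0,0.35],[0,0,0,0,0,0,0.35],[0,0,0,0,0,0,0.35],[0,0,0,0,0,0,0.35],[0,0,0,0,0,0,0.35],[0,0,0,0,0,0,0.35],[0,0,0,0,0,0,0.35],[0,0,0,0,0,0,0.35],[0,0,0,0,0,0,0.35],[0,0,0,0,0,0,0.35]])

```text
clock: 31.05
tcp_pos: [0.5912, -0.1351, 0.0984]
orientation: [179.9, -84.0, 0.1]
wrist_force: [0.5, -0.4, -0.0]
grip_width: 0.0553
finger_force: 0.0
```

Run:
```python
from ik import *
import sys
show()
def tr():
    a=camera("scene").astype(int); t=camera("top").astype(int); return a[150:280,150:290],t[140:240,280:380]
a1,t1=tr()
for _ in range(4): a2,t2=tr()
print("scene diff max/mean",np.abs(a1-a2).max(),np.abs(a1-a2).mean(),np.abs(t1-t2).max(),np.abs(t1-t2).mean())
cv2.imwrite("pics/c10.png",cv2.convertScaleAbs(np.hstack([cv2.resize(t2.astype(np.uint8),(400,400),interpolation=cv2.INTER_CUBIC),cv2.resize(a2.astype(np.uint8),(400,371),interpolation=cv2.INTER_CUBIC).repeat(1,0) if 0 else cv2.resize(a2.astype(np.uint8),(400,400),interpolation=cv2.INTER_CUBIC)])[:,:,::-1],alpha=1.3))
```

```text
31.05 [-33.2   5.6 142.9 140.3  58.5 -70.4] [ 0.5912 -0.1351  0.0984] [ 1.7988e+02 -8.4040e+01  1.0000e-01] [ 0.5 -0.4 -0. ] 0.0553 0.0
scene diff max/mean 39 0.9445970695970696 73 0.9712666666666666
```

View pics/c10.png

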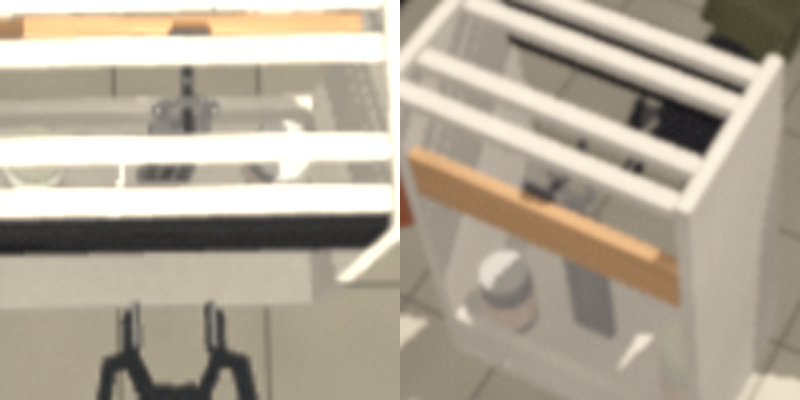

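The grater hangs on the hook in the scene view, with its slab at about (590,290) in the crop. It may still be swinging, so I wait.

Call:
apply_moves(motion=[[0,0,0,0,0,0,0.35],[0,0,0,0,0,0,0.35],[0,0,0,0,0,0,0.35],[0,0,0,0,0,0,0.35],[0,0,0,0,0,0,0.35],[0,0,0,0,0,0,0.35],[0,0,0,0,0,0,0.35],[0,0,0,0,0,0,0.35],[0,0,0,0,0,0,0.35],[0,0,0,0,0,0,0.35],[0,0,0,0,0,0,0.35],[0,0,0,0,0,0,0.35],[0,0,0,0,0,0,0.35],[0,0,0,0,0,0,0.35],[0,0,0,0,0,0,0.35],[0,0,0,0,0,0,0.35],[0,0,0,0,0,0,0.35],[0,0,0,0,0,0,0.35],[0,0,0,0,0,0,0.35],[0,0,0,0,0,0,0.35]])

```text
clock: 34.05
tcp_pos: [0.5912, -0.135, 0.0984]
orientation: [179.9, -84.0, 0.1]
wrist_force: [-0.6, -0.4, 0.3]
grip_width: 0.055
finger_force: 0.0
```

Call:
apply_moves(motion=[[0,0,0,0,0,0,0.35],[0,0,0,0,0,0,0.35],[0,0,0,0,0,0,0.35],[0,0,0,0,0,0,0.35],[0,0,0,0,0,0,0.35],[0,0,0,0,0,0,0.35],[0,0,0,0,0,0,0.35],[0,0,0,0,0,0,0.35],[0,0,0,0,0,0,0.35],[0,0,0,0,0,0,0.35],[0,0,0,0,0,0,0.35],[0,0,0,0,0,0,0.35],[0,0,0,0,0,0,0.35],[0,0,0,0,0,0,0.35],[0,0,0,0,0,0,0.35],[0,0,0,0,0,0,0.35],[0,0,0,0,0,0,0.35],[0,0,0,0,0,0,0.35],[0,0,0,0,0,0,0.35],[0,0,0,0,0,0,0.35]])

```text
clock: 36.55
tcp_pos: [0.5912, -0.1351, 0.0984]
orientation: [179.9, -84.0, 0.1]
wrist_force: [-0.7, 0.1, 0.2]
grip_width: 0.0557
finger_force: 0.0
```

Call:
apply_moves(motion=[[0,0,0,0,0,0,0.35],[0,0,0,0,0,0,0.35],[0,0,0,0,0,0,0.35],[0,0,0,0,0,0,0.35],[0,0,0,0,0,0,0.35],[0,0,0,0,0,0,0.35],[0,0,0,0,0,0,0.35],[0,0,0,0,0,0,0.35],[0,0,0,0,0,0,0.35],[0,0,0,0,0,0,0.35],[0,0,0,0,0,0,0.35],[0,0,0,0,0,0,0.35],[0,0,0,0,0,0,0.35],[0,0,0,0,0,0,0.35],[0,0,0,0,0,0,0.35],[0,0,0,0,0,0,0.35],[0,0,0,0,0,0,0.35],[0,0,0,0,0,0,0.35],[0,0,0,0,0,0,0.35],[0,0,0,0,0,0,0.35]])

```text
clock: 39.05
tcp_pos: [0.5912, -0.135, 0.0984]
orientation: [179.9, -84.0, 0.1]
wrist_force: [1.9, -0.7, -0.2]
grip_width: 0.0554
finger_force: 0.0
```

Run:
```python
from ik import *
show()
# grater slab region as seen below the rail: scene u 205..228, v 225..262
f=[]
for _ in range(14): f.append(cv2.GaussianBlur(camera("scene"),(5,5),0).astype(int)[215:268,195:235])
for g in f[1:]: print(np.abs(g-f[0]).max(),np.abs(g-f[0]).mean().round(2),end="; ")
camera("scene"); print()
for d in trace("scene","grater")[:3]: print(d["conf"],d["position"],d["mask"].sum())
```

```text
39.05 [-33.2   5.6 142.9 140.3  58.4 -70.4] [ 0.5912 -0.135   0.0984] [ 1.7986e+02 -8.4030e+01  1.3000e-01] [ 1.9 -0.7 -0.2] 0.0554 0.0
2 0.23; 1 0.22; 2 0.23; 1 0.23; 2 0.21; 1 0.22; 1 0.24; 1 0.22; 1 0.22; 2 0.22; 1 0.23; 1 0.22; 2 0.21;
```

The slab region around scene (216,244) shows no change over 14 frames (0.7 s), so the grater is at rest and clear of the gripper. Handing in.

```bash
python3 -c "from cell import hand_in; print(hand_in())"
```

```text
the job is handed in; nothing more can be done
None
```

The grater hangs at rest by its ring on the hook, the gripper is clear in front of the cupboard, and I handed the job in at about 40 s; no verdict came back.

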